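Take the flux bottle from the tilted carton and weigh it

TASK

Reach into the tilted partitioned carton, draw the amber flux bottle with the blue cap out of its cell past the dividers without forcing anything against the carton, and stand it upright in the middle of the scale's pan, gently: more than about 16 N on the pan overloads the scale. Let go of it there, and leave the other bottles in their cells and everything else on the bench where it is.

Things in the scene. Friction and masses are not known exactly. Their poses are not given: they have to be found in the camera images.
- flux_mid (a point): Centre (half-way up, on the axis) of the wanted flux bottle: amber square body 44 x 44 x 100 mm, 6 mm shoulder, then a blue square cap 30 x 30 mm, 44 mm high; 150 mm over all: cap top 75 mm above this point, foot 75 mm below it along its axis. z = axis from foot to cap; x, y square to its sides. 0.2 to 0.4 kg, rigid. Starts in any one of the three back-row cells of the carton.
- flux_bottle: The same wanted bottle, origin at the centre of its foot. It starts foot on the cell floor, leaning 35 degrees with the carton, lying against the cell's lower (robot-side) wall; its cap top is 22 mm deeper than the carton's rim. In its cell it has 24 mm free on each y side (31 mm beside the cap), give or take 4 mm.
- carton: Open cardboard carton fixed on a blue sloping stand. Origin on the bench below it; z up, y along its 292 mm length, x level, away from the robot. It is tipped 35 degrees about y: its mouth looks up and to -x. Depth axis (floor to mouth) = (-0.574, 0, 0.819); across axis (robot-side wall to rear wall, rising) = (0.819, 0, 0.574). Middle of its underside at (0, 0, 0.050).
- mouth_mid (a point): Centre of the carton's mouth, in the plane of its rim (axes as carton, not tilted). Outside 128 mm across x 292 mm along y, 177 mm deep; floor 5 mm, walls and dividers 4 mm thick; inner dividers end 8 mm below the rim. Two rows (front, back) of three cells, each cell 58 mm across x 92 mm along y.
- back_cell_mid (a point): Floor centre of the middle cell of the back row (the farther, higher row); the row's other two cells are 96 mm to either side along the carton's y, the front row's cells 62 mm lower down the across axis (axes as carton).
- pan_mid (a point): Centre of the top face of the bench scale's steel pan, 150 x 150 mm, 6 mm thick, 66 mm above the bench when empty; x, y along its edges, z up.
- scale: The bench scale, fixed: cream body 200 x 180 x 43 mm under the pan; origin on the bench under the pan's centre.
- pan (a joint): How far the scale's pan has sunk, in m: about 0 when empty, then 1 mm for every 2 N on it (about 1.4 mm under the bottle), damped; hard stop at 12 mm. Beyond 8 mm (16 N) the scale is overloaded.
- white_bottle_1_mid (a point): Centre of a bystander: white bottle, black cap, in the back row; same shape and size as the flux bottle. It stays in its cell.
- white_bottle_2_mid (a point): Centre of a bystander: white bottle, black cap, in the back row; same shape and size as the flux bottle. It stays in its cell.
- grey_bottle_1_mid (a point): Centre of a bystander: grey bottle, red cap, in the front row at +y; same shape and size as the flux bottle. It stays in its cell.
- grey_bottle_2_mid (a point): Centre of a bystander: grey bottle, red cap, in the front row at -y; same shape and size as the flux bottle. It stays in its cell.
- reel: Bystander on the bench: black component reel, 150 mm across, 12 mm thick, lying flat. Origin under it or at its middle.
- board_tray: Bystander on the bench: steel tray 160 x 110 x 30 mm with a circuit board. Origin under it or at its middle.
- driver: Bystander on the bench: screwdriver lying on the bench. Origin under it or at its middle.
- brush: Bystander on the bench: brush lying on the bench. Origin under it or at its middle.
- cup: Bystander on the bench: blue cup, 76 mm across, 85 mm high. Origin under it or at its middle.

How it is judged:
By the outcome, as a careful person would: the job done as asked, in the order asked, and still so for the second after the job is handed in, with the robot touching nothing.
It also fails if it takes over 51 s, if anything falls off the work surface, if the arm or the gripper's body presses on something with over 40 N, if the wrist force passes 120 N, or if a joint passes its speed limit or range.

ROBOT

A 7-joint arm with a two-finger parallel gripper is mounted at the origin on the work surface. World frame = base frame: x ahead of the robot, y to its left, z up, the work surface at z = 0. Lengths are in mm, angles in rad, forces in N, time in s.
With the tool pointing down it reaches from about 400 to 875 mm from the base axis. Payload 4.4 kg.
Tool frame: the origin (TCP) lies midway between the tips of the shut fingers; the grasp point (between the pads) lies 19 mm behind it; z points along the fingers, y is the direction in which the jaws open and shut (so a half turn about z gives the same grasp; the last joint's range is limited). The gripper opens to 85 mm and grips with 20 to 120 N. Pads are 22 mm wide; open, the fingers measure 114 mm over their backs; the gripper's body (76 mm by 85 mm) begins 54 mm behind the grasp point. The pads swing forward as they close: fully open they stand 13 mm farther back than shut.
Start: joints at [-0.066, 0.628, 0.038, 1.517, -0.027, 0.996, -0.02], TCP at [650.014, 0.028, 204.313] pointing down, gripper open.
Joint ranges: [-3.06, 3.06], [-0.37, 2.12], [-1.25, 1.32], [0.18, 2.47], [-1.1, 4.24], [0.23, 1.98], [-2.94, 2.94]. Speed limits (rad/s): [2.57, 2.57, 3.14, 3.14, 3.14, 3.14, 3.14].

INTERFACE

Orientations are given as [roll, pitch, yaw] about the fixed x, y, z axes, in that order (R = Rz(yaw) Ry(pitch) Rx(roll)).
In Python, from cell import * gives the robot as it stands. The module is installed in compiled form; this text tells all that it offers.
- The arm moves only by the tool move_arm, never from a script. Its argument "series" is a list of rows, each a list of 2 entries, a list of its own where there are three numbers: the shift along the tool's x, y, z in m, then the turn about the tool's z in rad. In form: [[[x, y, z], yaw], ...]. A call has 1 to 5 rows; each row is the pose to reach, as a shift and turn from the pose measured when the call began, along the tool's axes at that moment; what a row does not reach only later rows make up. A row lasts 1/8 s, in which the tool goes at most 62.5 mm and 10.7 degrees, less where a joint would pass 70% of its speed; a pose out of reach is approached as far as the arm can. A call with a gripper value outside its range is refused whole. "claw" is the opening, from 0 (shut) to 1 (fully open), set as the call begins (left out, the last holds). The fingers move at their own pace and stop on an object; the grip force is fixed at half the most. Time passes only in rows, so rows that repeat a pose let the fingers close. It gives the time, the measured TCP pose, the force and the opening at its end, in the units of the state.
- read_state(): the state, without advancing time (a new reading comes with each control period).
- get_image(name): name is "scene" or "side" or "wrist"; returns the picture (420x560x3 uint8, blue, green, red); there is no depth.
- camera_model(name): a dict with "fov_y" (degrees; the focal length in pixels is half the picture's height over the tangent of half this angle, whatever the lens; pixels are square), "cx", "cy" (the principal point, pixels), "pose" (4x4, takes a point from camera to world coordinates); the wrist camera has in their place "tool_from_camera" (4x4, takes a point from camera to tool coordinates, whose origin is the TCP and whose axes are the flange's). Camera axes: x right, y down, z forward; pixel columns grow to the right and rows downward; lengths in mm; the calibration is good to about 2 mm. A picture is of the moment at which its call begins: read the wrist's pose just before it. camera_model takes no time and is no camera call.
- finish_job(): hands the job in, once; it reports no verdict.
The state is a dict: "clock": time; "qpos": joint angles; "qd": joint speeds; "tau": joint torques, N m; "eef_pos": TCP position; "tool_rot": TCP orientation; "force": force on the tool from outside, world axes, zero at the start; "torque": the same for the moment, N m; "width": finger opening in mm.
Only numpy, scipy, OpenCV 4.12 (cv2) and the standard library are available. Lean on these libraries where they do the work, as an engineer would, in place of code of your own. Each camera call takes 0.05 s, during which the arm holds its last target. There are 200 camera calls.

## Working session

There is one attempt and no reset: what is moved stays moved. The work goes in short steps, Python scripts to look and compute and a tool call to move; the robot and the scene stay as the last step left them, time stands still between calls to the robot, and variables do not carry over. Pictures are saved under pics/ and viewed, about 8 in all and at most 12, crops included, and the job is handed in when it is done.

Besides the shell and the picture viewer there is one more tool, called after "Call:" by a JSON object that holds its "name" and its "arguments". move_arm: Moves the arm, as the interface text tells. Its arguments: {"type":"object","properties":{"series":{"type":"array"},"claw":{"type":"number"}},"required":["series"]}

```bash
mkdir -p pics; cat > h.py <<'E'
from cell import *
import numpy as np, cv2
def ray(name,u,v,st=None):
    c=camera_model(name)
    f=210/np.tan(np.radians(c["fov_y"])/2)
    d=np.array([(u-c["cx"])/f,(v-c["cy"])/f,1])
    if name=="wrist":
        from scipy.spatial.transform import Rotation as R
        T=np.eye(4);T[:3,:3]=R.from_euler('xyz',st["tool_rot"]).as_matrix();T[:3,3]=st["eef_pos"]
        P=T@np.array(c["tool_from_camera"])
    else: P=np.array(c["pose"])
    d=P[:3,:3]@d
    return P[:3,3],d/np.linalg.norm(d)
def plane(r,z):
    o,d=r; return o+d*(z-o[2])/d[2]
def tri(r1,r2):
    A=np.stack([r1[1],-r2[1]],1);s=np.linalg.lstsq(A,r2[0]-r1[0],rcond=None)[0]
    a=r1[0]+s[0]*r1[1];b=r2[0]+s[1]*r2[1]
    return (a+b)/2,np.linalg.norm(a-b)
E
python3 - <<'E'
from h import *
s=read_state();print(s)
for n in("scene","side","wrist"):
    cv2.imwrite(f"pics/a_{n}.png",get_image(n));print(n,camera_model(n))
E
```

```text
{'clock': 0.0, 'qpos': array([-0.06578446,  0.62935444,  0.03846886,  1.51834979, -0.02696229,
        0.99630013, -0.02001212]), 'qd': array([ 3.32335510e-06, -1.60642321e-03,  4.03847493e-04,  4.45999294e-04,
        5.51408822e-04,  8.97305178e-04, -1.00720073e-04]), 'tau': array([-1.11932164e-03, -5.63405585e+01,  1.22606792e+00, -1.93450052e+01,
        1.09587883e-02,  1.05136272e-02, -8.84369996e-06]), 'eef_pos': array([ 6.49332778e+02, -9.57751602e-03,  2.03390079e+02]), 'tool_rot': array([-3.13970080e+00,  7.25433351e-05,  1.57076790e+00]), 'force': array([-0.0624267 ,  0.58098909,  0.11745681]), 'torque': array([ 0.02503371, -0.06771215, -0.00387885]), 'width': 85.19246503819757}
scene {'fov_y': 52.460709641342234, 'cx': 280.583739001938, 'cy': 210.20329212085102, 'pose': array([[-3.84063227e-01,  7.66204502e-01, -5.15195205e-01,
         1.17120166e+03],
       [ 9.23178925e-01,  3.09383873e-01, -2.28083956e-01,
         2.54899590e+02],
       [-1.53658656e-02, -5.63216016e-01, -8.26166817e-01,
         1.16886736e+03],
       [ 0.00000000e+00,  0.00000000e+00,  0.0000000
[... 217 characters left out ...]
  [-5.76394139e-01,  6.33955275e-01, -5.15626323e-01,
         7.51404873e+02],
       [ 1.62580726e-02, -6.21967442e-01, -7.82874304e-01,
         1.30316595e+03],
       [ 0.00000000e+00,  0.00000000e+00,  0.00000000e+00,
         1.00000000e+00]])}
wrist {'fov_y': 60.148255918013724, 'cx': 275.62221882833785, 'cy': 203.6305492953234, 'tool_from_camera': array([[ 1.24566488e-03, -9.53915968e-01, -3.00071283e-01,
         7.69352790e+01],
       [ 9.99999068e-01,  1.35599456e-03, -1.59432587e-04,
         5.01067533e-02],
       [ 5.58980317e-04, -3.00070805e-01,  9.53916768e-01,
        -1.69992700e+02],
       [ 0.00000000e+00,  0.00000000e+00,  0.00000000e+00,
         1.00000000e+00]])}
```

View pics/a_scene.png

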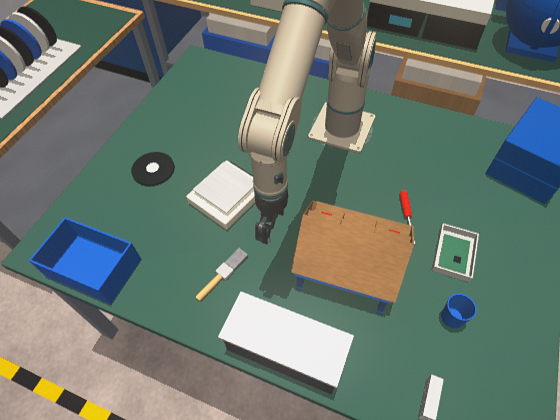

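View pics/a_side.png

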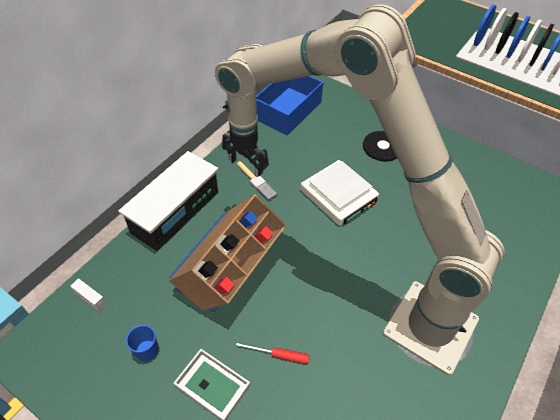

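The scene view shows the mouth facing the robot, with the carton at about (355,250) and the scale at about (225,190). In the side view the blue cap is at about (250,218), the far cell (low y), and the pan is at about (340,187). I'll crop the side view to get exact corners.

```bash
python3 - <<'E'
from h import *
im=cv2.imread("pics/a_side.png")
cv2.imwrite("pics/c1.png",cv2.resize(im[150:320,165:390],None,fx=3.5,fy=3.5,interpolation=cv2.INTER_CUBIC))
hsv=cv2.cvtColor(im,cv2.COLOR_BGR2HSV)
m=cv2.inRange(hsv,(105,120,60),(130,255,255))
n,l,st,c=cv2.connectedComponentsWithStats(m)
for i in range(1,n):
    if st[i,4]>25: print(st[i],c[i],plane(ray("side",*c[i]),188))
E
```

```text
[474   5  22  41 324] [484.49382716  24.13271605] [  383.07232195 -1254.38553739   188.        ]
[507  16  23  42 253] [518.04347826  35.58102767] [  243.36902363 -1255.40426047   188.        ]
[541  33  19  37 133] [551.56390977  50.78947368] [  102.74394523 -1230.67591572   188.        ]
[ 256   76   67   59 2699] [288.19266395 102.30937384] [ 753.86266853 -371.51393043  188.        ]
[240 211  18  16 171] [248.34502924 218.75438596] [559.14687992 107.88698697 188.        ]
[170 212  56  66 125] [196.792 244.96 ] [617.8259655  259.51897856 188.        ]
[126 325  32  37 905] [142.29171271 342.17127072] [539.93295577 541.60524978 188.        ]
```

View pics/c1.png

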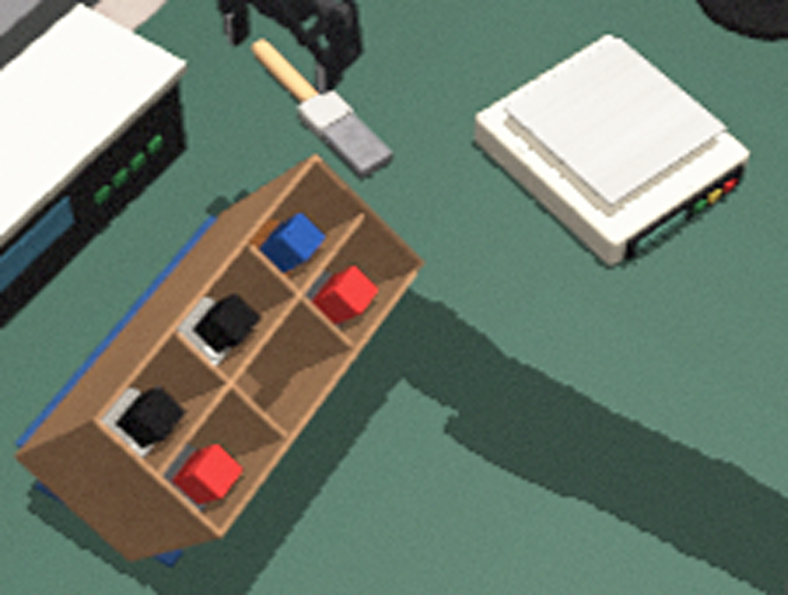

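```bash
python3 - <<'E'
from h import *
g=lambda u,v,z:plane(ray("side",165+(u+.5)/3.5-.5,150+(v+.5)/3.5-.5),z)
pr=lambda n,p:print(n,np.round(p,1))
C={n:g(u,v,z) for n,u,v,z in[("rf",317,157,231.7),("rn",97,421,231.7),("fn",221,536,158.3),("ff",422,264,158.3)]}
for n in C: pr(n,C[n])
m=sum(C.values())/4; pr("mouth",m)
e=C["rn"]-C["rf"];e2=C["fn"]-C["ff"]
print(np.linalg.norm(e),np.linalg.norm(e2),[np.degrees(np.arctan2(-x[0],x[1])) for x in(e,e2)],np.linalg.norm(C["rf"]-C["ff"]),np.linalg.norm(C["rn"]-C["fn"]))
P=[g(*p,66) for p in[(609,37),(727,129),(618,204),(507,112)]]
for p in P: pr("pan",p)
pr("panmid",sum(P)/4)
for i in range(4): d=P[(i+1)%4]-P[i];print(np.linalg.norm(d),np.degrees(np.arctan2(d[1],d[0])))
y=np.radians(np.degrees(np.arctan2(-(e+e2)[0],(e+e2)[1])));R=np.array([[np.cos(y),-np.sin(y),0],[np.sin(y),np.cos(y),0],[0,0,1]])
o=m-R@[-101.5,0,195];pr("carton",o)
for k in(-96,0,96): pr("captop",o+R@[-69.3,k,190.7])
E
```

```text
rf [574.2  54.1 231.7]
rn [553.7 341.9 231.7]
fn [452.8 334.2 158.3]
ff [474.3  46.8 158.3]
mouth [513.8 194.3 195. ]
288.5345348414159 288.2032312680532 [np.float64(4.0744455392718235), np.float64(4.286872470421367)] 124.1889248415552 125.05321960583949
pan [ 520.1 -345.7   66. ]
pan [ 367.9 -308.5   66. ]
pan [ 405.1 -170.2   66. ]
pan [ 547.8 -204.    66. ]
panmid [ 460.2 -257.1   66. ]
156.68119479476286 166.27715799987124
143.24622364838834 74.93289828355195
146.702798036376 -13.332940725387768
144.35704497930658 -101.09390671688246
carton [615.  201.7   0. ]
captop [552.9 100.9 190.7]
captop [545.9 196.6 190.7]
captop [538.9 292.4 190.7]
```

The measured sizes agree with the given ones (rim 288 × 125 against 292 × 128, pan about 148). The carton is at about (615,202) with yaw 4.2°, and the flux cap top should be at about (553,101,191). The pan centre is at about (460,-257) with yaw about -14°. I'll move above the cap.

Call:
{"name": "move_arm", "arguments": {"series": [[[0, 0, -0.06], -0.18], [[0, 0, -0.1], -0.36], [[0.05, -0.05, -0.1], -0.54], [[0.1, -0.105, -0.1], -0.72], [[0.1, -0.105, -0.1], -0.9]], "claw": 0.54}}

```text
clock: 0.78
eef_pos: [541.4, 103.6, 304.1]
tool_rot: [-3.141, -0.003, 2.482]
force: [1.7, 0.6, -0.4]
width: 46.0
```

Call:
{"name": "move_arm", "arguments": {"series": [[[0, 0, 0], -0.18], [[0, 0, 0], -0.36], [[0, 0, 0], -0.54], [[0, 0, 0], -0.74], [[0, 0, 0], -0.74]]}}

```text
clock: 1.4
eef_pos: [541.2, 103.4, 303.8]
tool_rot: [3.14, -0.003, -3.063]
force: [0.4, -0.2, -0.4]
width: 46.0
```

```bash
python3 - <<'E'
from h import *
s=read_state();im=get_image("wrist");cv2.imwrite("pics/w1.png",im)
print(s["eef_pos"],s["tool_rot"])
hsv=cv2.cvtColor(im,cv2.COLOR_BGR2HSV)
m=cv2.inRange(hsv,(105,120,40),(130,255,255))
n,l,st,c=cv2.connectedComponentsWithStats(m)
for i in range(1,n):
    if st[i,4]>80: print(st[i],c[i],plane(ray("wrist",*c[i],s),190.7))
E
```

```text
[541.24366407 103.39056749 303.79383406] [ 3.13994507 -0.00337087 -3.06257282]
[ 254  187   36   45 1540] [271.9025974 208.6974026] [557.51175653 102.11633655 190.7       ]
[239 276  91   5 439] [285.3667426  277.92710706] [619.89340507 118.73140587 190.7       ]
[370 276  98   6 433] [419.89145497 278.62586605] [611.1677084  235.92221362 190.7       ]
```

View pics/w1.png

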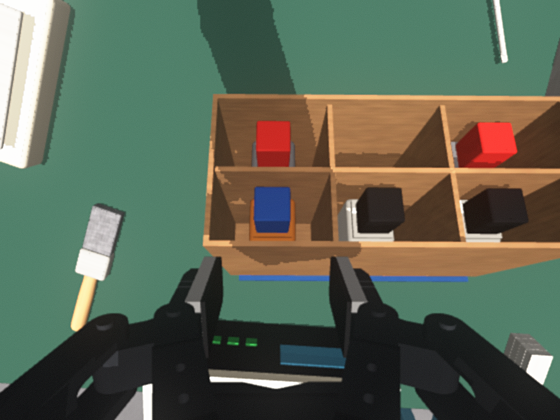

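```bash
python3 - <<'E'
from h import *
im=cv2.imread("pics/w1.png")
for v in range(180,246,2): print(v,im[v,272],im[v,258])
s=dict(eef_pos=[541.24,103.39,303.79],tool_rot=[3.13994507,-0.00337087,-3.06257282])
for n,u,v,z in [("RF",205,243,231.7),("FF",217,96,158.3),("top robot edge mid",272,187,182.1),("L",254,205,190.7),("R",290,205,190.7)]: print(n,plane(ray("wrist",u,v,s),z))
E
```

```text
180 [ 53  78 113] [ 53  80 116]
182 [ 52  79 114] [ 56  83 118]
184 [ 53  79 115] [ 55  83 117]
186 [65 68 90] [65 61 76]
188 [130  64  38] [131  65  39]
190 [134  67  42] [133  67  40]
192 [135  67  41] [134  67  41]
194 [134  68  41] [132  66  40]
196 [134  68  41] [135  69  42]
198 [132  66  38] [133  67  40]
200 [134  68  42] [134  69  40]
202 [134  69  42] [133  67  40]
204 [135  68  41] [135  68  41]
206 [136  68  40] [135  69  40]
208 [135  67  40] [135  69  41]
210 [133  66  38] [136  69  42]
212 [135  67  40] [137  69  41]
214 [136  68  39] [135  68  42]
216 [136  68  40] [136  69  41]
218 [138  70  41] [138  69  41]
220 [132  69  41] [134  69  42]
222 [93 50 36] [92 49 34]
224 [93 49 34] [94 51 34]
226 [94 49 36] [93 49 33]
228 [94 50 36] [93 48 33]
230 [94 49 32] [94 48 31]
232 [78 65 87] [75 67 91]
234 [ 42 102 184] [ 42 103 184]
236 [ 37  85 156] [ 37  85 155]
238 [ 40  93 170] [ 40  95 172]
240 [ 52 105 178] [ 53 106 178]
242 [ 77 115 162] [ 79 117 164]
244 [ 77 115 163] [ 79 119 166]
RF [574.11994989  55.24305732 231.7       ]
FF [473.09133102  49.30945624 158.3       ]
top robot edge mid [541.39619919 100.86768973 182.1       ]
L [555.50889417  87.2623586  190.7       ]
R [553.14846741 116.63746893 190.7       ]
```

The wrist view shows the cap's top face at columns 254–290 and rows 187–221. That puts its centre at (553.4,102,190.7), within 1.5 mm of the estimate from the rim. I'll descend to just above the mouth, then go in.

Call:
{"name": "move_arm", "arguments": {"series": [[[-0.01, -0.002, 0.02], 0], [[-0.01, -0.002, 0.04], 0], [[-0.01, -0.002, 0.055], 0], [[-0.01, -0.002, 0.06], 0], [[-0.01, -0.002, 0.06], 0]]}}

```text
clock: 2.08
eef_pos: [551.2, 102.3, 243.5]
tool_rot: [3.14, -0.004, -3.064]
force: [-0.1, 0.2, -0.2]
width: 46.0
```

Call:
{"name": "move_arm", "arguments": {"series": [[[0, 0, 0.02], 0], [[0, 0, 0.04], 0], [[0, 0, 0.06], 0], [[0, 0, 0.07], 0], [[0, 0, 0.07], 0]]}}

```text
clock: 2.7
eef_pos: [551.0, 102.4, 173.5]
tool_rot: [3.14, -0.004, -3.064]
force: [1.0, -0.3, 0.4]
width: 45.9
```

Call:
{"name": "move_arm", "arguments": {"series": [[[0, 0, 0.005], 0], [[0, 0, 0.0105], 0], [[0, 0, 0.0105], 0]]}}

```text
clock: 3.08
eef_pos: [550.7, 102.3, 162.8]
tool_rot: [3.14, -0.004, -3.064]
force: [0.0, 0.6, 0.1]
width: 46.4
```

```bash
python3 - <<'E'
from h import *
s=read_state();print(s["eef_pos"],s["tool_rot"],s["force"],s["width"])
im=get_image("wrist");im2=get_image("side")
cv2.imwrite("pics/w2.png",np.hstack([im[120:420,60:460],cv2.resize(im2[150:300,160:360],(400,300),interpolation=cv2.INTER_CUBIC)]))
E
```

```text
[550.73430458 102.3164325  162.75011232] [ 3.14025319 -0.00444293 -3.06392011] [0.01209757 0.5680254  0.08960336] 46.36430593886698
```

View pics/w2.png

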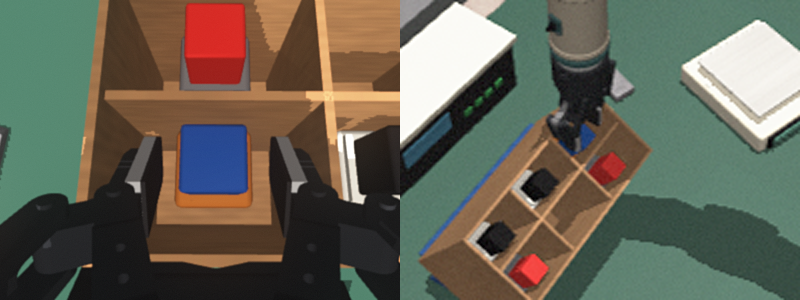

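The fingers straddle the blue cap inside the cell with similar gaps on both sides (cap at columns 178–247 of the crop, pads at about 160 and 275). No contact shows, so I'll close.

Call:
{"name": "move_arm", "arguments": {"series": [[[0, 0, 0], 0], [[0, 0, 0], 0], [[0, 0, 0], 0], [[0, 0, 0], 0]], "claw": 0}}

```text
clock: 3.68
eef_pos: [551.2, 102.3, 163.7]
tool_rot: [3.14, -0.003, -3.064]
force: [-1.5, -2.1, 5.0]
width: 25.8
```

Call:
{"name": "move_arm", "arguments": {"series": [[[0, 0, 0], 0], [[0, 0, 0], 0]]}}

```text
clock: 3.92
eef_pos: [551.2, 102.4, 163.7]
tool_rot: [3.14, -0.003, -3.064]
force: [-0.7, -1.2, 2.7]
width: 25.7
```

```bash
python3 - <<'E'
from h import *
s=read_state();print(s["eef_pos"],s["tool_rot"],s["force"],s["width"],s["torque"])
im=get_image("wrist")
cv2.imwrite("pics/w3.png",im[100:420,40:480])
E
```

```text
[551.18109692 102.35511174 163.73338859] [ 3.14035144e+00 -3.13319199e-03 -3.06399882e+00] [-0.67448406 -1.20982862  2.67205135] 25.745273030861572 [-0.07705686  0.19057344  0.03475058]
```

View pics/w3.png

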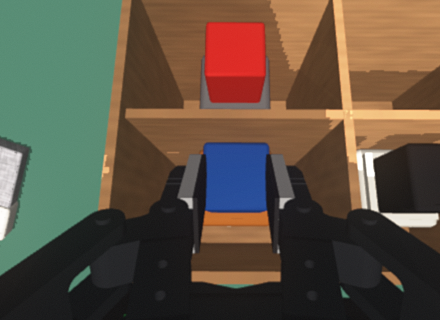

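Gripped: both pads are flat on the cap (columns 203–270). I'll draw along the carton's depth axis, starting with a small test step.

Call:
{"name": "move_arm", "arguments": {"series": [[[-0.001, 0, -0.002], 0], [[0.001, 0, -0.007], 0], [[0.004, 0, -0.012], 0], [[0.009, 0, -0.018], 0], [[0.009, 0, -0.018], 0]]}}

```text
clock: 4.6
eef_pos: [542.1, 101.7, 182.5]
tool_rot: [3.14, -0.002, -3.064]
force: [0.6, 0.0, -2.1]
width: 25.6
```

Call:
{"name": "move_arm", "arguments": {"series": [[[0.0115, 0, -0.0164], 0], [[0.023, 0, -0.0328], 0], [[0.0344, 0, -0.049], 0], [[0.046, 0, -0.0655], 0], [[0.046, 0, -0.0655], 0]]}}

```text
clock: 5.22
eef_pos: [496.4, 98.3, 250.0]
tool_rot: [3.14, 0.001, -3.064]
force: [0.8, 0.4, -2.1]
width: 25.9
```

```bash
python3 - <<'E'
from h import *
s=read_state();print(s["eef_pos"],s["force"],s["width"],s["torque"])
im=get_image("wrist");im2=get_image("side")
cv2.imwrite("pics/w4.png",np.hstack([im[60:380,80:480],cv2.resize(im2[130:290,180:380],(400,320),interpolation=cv2.INTER_CUBIC)]))
E
```

```text
[496.40643183  98.25381517 250.01340423] [ 0.83254521  0.3748803  -2.07582688] 25.87477781452983 [-0.0076542  -0.15463857  0.02333811]
```

View pics/w4.png

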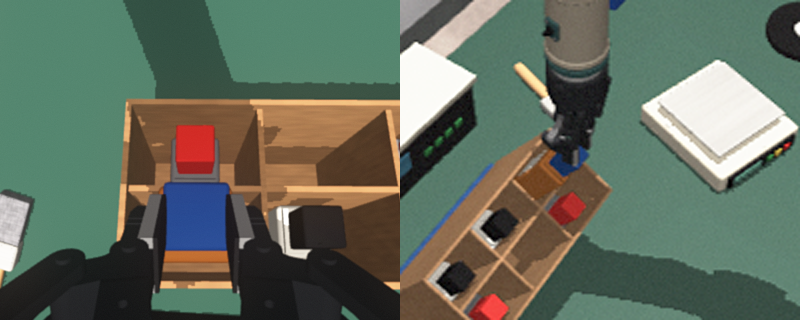

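The amber body is now coming out of the cell with its tilt kept, and the forces equal the weight alone (about 2.1 N). I'll draw it another 95 mm to clear the rim.

Call:
{"name": "move_arm", "arguments": {"series": [[[0.0115, 0, -0.0164], 0], [[0.023, 0, -0.0328], 0], [[0.0344, 0, -0.049], 0], [[0.046, 0, -0.0655], 0], [[0.0545, 0, -0.078], 0]]}}

```text
clock: 5.95
eef_pos: [440.7, 93.5, 327.5]
tool_rot: [3.141, -0.003, -3.064]
force: [0.1, 0.3, -4.4]
width: 25.8
```

Call:
{"name": "move_arm", "arguments": {"series": [[[0.0, 0, -0.02], 0], [[0.0, 0, -0.04], 0], [[0, 0, -0.06], 0], [[0, 0, -0.06], 0]]}}

```text
clock: 6.45
eef_pos: [441.3, 93.8, 388.9]
tool_rot: [3.141, 0.0, -3.064]
force: [1.2, 0.7, -3.4]
width: 25.5
```

```bash
python3 - <<'E'
from h import *
s=read_state();print(s["eef_pos"],s["force"],s["width"],s["torque"],s["qpos"])
im=get_image("scene");im2=get_image("side")
cv2.imwrite("pics/w5.png",np.hstack([cv2.resize(im[150:310,220:420],(400,320),interpolation=cv2.INTER_CUBIC),cv2.resize(im2[90:250,200:400],(400,320),interpolation=cv2.INTER_CUBIC)]))
E
```

```text
[441.31492723  93.78721348 388.89457119] [ 1.1774675   0.69536382 -3.39786696] 25.45559237714641 [ 0.01908771  0.03122432 -0.00468656] [ 0.08088377  0.17527048 -0.42420987  1.73046995  0.07470237  1.25120972
  1.28746763]
```

View pics/w5.png

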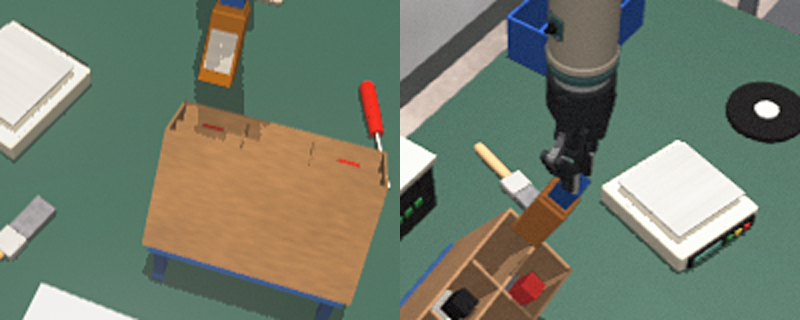

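```bash
cat > tilt.py <<'E'
from h import *
s=read_state();e=s["eef_pos"];yaw=s["tool_rot"][2]
print("tcp",e,"yaw",yaw,"F",s["force"],"t",s["clock"])
for n in("scene","side"):
    im=get_image(n);cv2.imwrite(f"pics/t_{n}.png",im)
    hsv=cv2.cvtColor(im,cv2.COLOR_BGR2HSV)
    m=cv2.inRange(hsv,(8,190,90),(17,255,255))
    k,l,st,c=cv2.connectedComponentsWithStats(m)
    cands=[(st[i,4],i) for i in range(1,k) if st[i,4]>60]
    # the amber body: component closest to where the grasp projects
    cm=camera_model(n);P=np.linalg.inv(np.array(cm["pose"]));q=P@np.append(e-[0,0,40],1);f=210/np.tan(np.radians(cm["fov_y"])/2)
    u=q[:2]/q[2]*f+[cm["cx"],cm["cy"]]
    a,i=min(cands,key=lambda t:np.linalg.norm(c[t[1]]-u))
    cnt=max(cv2.findContours((l==i).astype(np.uint8),cv2.RETR_EXTERNAL,cv2.CHAIN_APPROX_NONE)[0],key=cv2.contourArea)
    hull=cv2.convexHull(cnt);poly=cv2.approxPolyDP(hull,2,True)[:,0]
    print(n,"tcp px",u.round(),"area",a,poly.tolist())
    # rays cut with vertical plane through TCP containing tool x (plane of lean)
    nrm=np.array([-np.sin(yaw),np.cos(yaw),0]);ax=np.array([np.cos(yaw),np.sin(yaw),0])
    for p in poly:
        o,d=ray(n,*p);x=[]
        for off in(-22,22):
            t=((e+nrm*off-o)@nrm)/(d@nrm);w=o+t*d-e;x.append((round(w@ax,1),round(w[2],1)))
        print(p,"(toolx,up) if on y face -22/+22:",x)
E
python3 tilt.py
```

```text
tcp [440.29848086  93.32878519 387.10976835] yaw -3.063900704725707 F [-1.15450153 -0.1745946  -4.35810331] t 6.55
scene tcp px [337. 153.] area 198 [[343, 151], [340, 168], [325, 162], [328, 152]]
[343 151] (toolx,up) if on y face -22/+22: [(np.float64(-58.9), np.float64(36.0)), (np.float64(305.7), np.float64(-362.5))]
[340 168] (toolx,up) if on y face -22/+22: [(np.float64(-65.9), np.float64(-17.5)), (np.float64(294.9), np.float64(-444.6))]
[325 162] (toolx,up) if on y face -22/+22: [(np.float64(-279.9), np.float64(241.8)), (np.float64(-33.4), np.float64(-46.6))]
[328 152] (toolx,up) if on y face -22/+22: [(np.float64(-261.8), np.float64(247.2)), (np.float64(-5.6), np.float64(-38.4))]Traceback (most recent call last):
  File "tilt.py", line 13, in <module>
    a,i=min(cands,key=lambda t:np.linalg.norm(c[t[1]]-u))
        ~~~^^^^^^^^^^^^^^^^^^^^^^^^^^^^^^^^^^^^^^^^^^^^^^
ValueError: min() iterable argument is empty
```

```bash
python3 - <<'E'
from h import *
im=cv2.imread("pics/t_scene.png");im2=get_image("side");cv2.imwrite("pics/t_side.png",im2)
for n,i,(x0,x1,y0,y1) in(("side",im2,(240,300,165,225)),("scene",im,(305,355,140,200))):
    h=cv2.cvtColor(i,cv2.COLOR_BGR2HSV)
    m=cv2.inRange(h,(6,165,40),(18,255,255))[y0:y1,x0:x1]
    print(n,x0,y0)
    for r in m[::2]: print("".join("#" if v else "." for v in r))
E
```

```text
side 240 165
............................................................
............................................................
............................................................
............................................................
............................................................
............................................................
............................................................
............................................................
.....................................##.....................
....................................##......................
..................................##........................
................................###.........................
...............................####.........................
..............................#######...........##..........
............................############.......##...........
..........................################...##.............
.........................####################...............
.......................#####################......
[... 1586 characters left out ...]
.....#..............###..............
.................#...............##...............
.................#...............##...............
................##..............###...............
................#...............##................
................#..............###................
...............####............##.................
...............############...###.................
...............#################..................
...................############...................
...........................###....................
..................................................
..................................................
..................................................
```

```bash
cat > yf.py <<'E'
from h import *
def face(pts,e,yaw,off,cam="side"):
    n=np.array([np.sin(yaw),-np.cos(yaw),0]);ax=np.array([np.cos(yaw),np.sin(yaw),0]);R=[]
    for p in pts:
        o,d=ray(cam,*p);w=o+((e+n*off-o)@n)/(d@n)*d-e;R.append([w@ax,w[2]])
    return np.round(R,1)
E
python3 - <<'E'
from yf import *
e=read_state()["eef_pos"]
r=face([(259,205),(270,215),(286.5,193),(277,180.5)],e,-3.064,22)
print(e,r)
print(np.degrees(np.arctan2(*(r[2]-r[1]))),np.degrees(np.arctan2(*(r[3]-r[0]))),np.degrees(np.arctan2(*(r[1]-r[0])[::-1])))
print(np.linalg.norm(r[1]-r[0]))
E
```

```text
[440.05317041  93.235142   386.59384456] [[ -71.7  -87.1]
 [ -38.3 -106.9]
 [   7.8   11. ]
 [ -19.    40.1]]
21.355962056137088 22.504626930209533 -30.66007149865777
38.827825074294346
```

```bash
python3 - <<'E'
from yf import *
e=read_state()["eef_pos"];yaw=-3.064
ax=np.array([np.cos(yaw),np.sin(yaw),0])
P=[tri(ray("side",*a),ray("scene",*b)) for a,b in[((259,205),(333.5,191.5)),((277,181),(344,153))]]
for p,g in P: print(p.round(1),g,"toolx",(p-e)@ax,"up",p[2]-e[2])
d=P[1][0]-P[0][0];print(np.linalg.norm(d),"lean",np.degrees(np.arctan2(d@ax,d[2])))
E
```

```text
[515.9 114.4 287.4] 2.392290496998181 toolx -77.29920540958824 up -99.23330137475818
[471.9 109.6 397.9] 21.674021693105885 toolx -33.066059664594434 up 11.295325721313986
119.05921884743603 lean 21.811103826498346
```

The rear foot corner triangulates well (gap 2.4 mm) and gives a lean of about 22°. So the bottle has already pivoted about 13° in the pads under gravity. Vertical bobbing should ratchet it further towards hanging plumb, so I'll bob while carrying it towards the scale.

Call:
{"name": "move_arm", "arguments": {"series": [[[0, -0.04, -0.04], 0], [[0, -0.08, 0], 0], [[0, -0.12, -0.04], 0], [[0, -0.16, 0], 0], [[0, -0.2, -0.04], 0]]}}

```text
clock: 7.32
eef_pos: [447.4, -106.2, 417.7]
tool_rot: [3.135, -0.028, -3.063]
force: [0.2, 0.5, -2.6]
width: 24.5
```

Call:
{"name": "move_arm", "arguments": {"series": [[[0, -0.04, 0.04], 0], [[0, -0.08, 0], 0], [[0, -0.12, 0.04], 0], [[0, -0.14, 0], 0], [[0, -0.14, 0], 0]]}}

```text
clock: 7.95
eef_pos: [459.2, -248.3, 417.8]
tool_rot: [3.138, -0.025, -3.067]
force: [0.7, 0.8, -4.9]
width: 23.6
```

```bash
cat > mask.py <<'E'
from h import *
import sys
s=read_state();print(s["eef_pos"],s["tool_rot"],s["force"],s["width"],s["clock"])
for n in("side","scene"):
    i=get_image(n);cv2.imwrite(f"pics/m_{n}.png",i)
    c=camera_model(n);f=210/np.tan(np.radians(c["fov_y"])/2)
    q=np.linalg.inv(np.array(c["pose"]))@np.append(s["eef_pos"]-[0,0,50],1);u=(q[:2]/q[2]*f+[c["cx"],c["cy"]]).astype(int)
    x0,y0=max(u[0]-32,0),max(u[1]-34,0)
    h=cv2.cvtColor(i,cv2.COLOR_BGR2HSV)
    m=cv2.inRange(h,(6,165,40),(18,255,255))[y0:y0+68,x0:x0+64]
    b=cv2.inRange(h,(105,120,40),(130,255,255))[y0:y0+68,x0:x0+64]
    print(n,x0,y0)
    for r,k in zip(m[::2],b[::2]): print("".join("#" if v else "b" if w else "." for v,w in zip(r,k)))
E
python3 mask.py
```

```text
[ 459.23598919 -248.30734201  417.84543335] [ 3.1377669  -0.02472632 -3.06654698] [ 0.65599996  0.75408974 -4.85434111] 23.562886683849346 7.95
side 318 81
bbbbb...........................................................
bbbbb...........................................................
bbbbb...........................................................
bbbbb...........................................................
bbbb............................................................
bbbb....................................b.......................
bbbb...................................bbbbbb...................
bbbb...................................bbbbb....................
bbbb...........................bbb....bbbbb.....................
bbb...........................bbbbbbbbbbbbb.....................
bbb...........................bbbbbbbbbbbb......................
bb...........................bbbbbbbbbbbb.......................
.............................bbbbbbbbbbb........................
..........................##..bbbbbbbbb..##.....................
.........................########.
[... 2788 characters left out ...]
........................##....#...................
.........................#............##........................
.........................#............##........................
.......................................#.....#..................
..........................#............##....#..................
.......................................##.......................
...........................#####.#.....##..#....................
...........................##############.......................
...................................######.......................
................................................................
................................................................
```

```bash
cat > est.py <<'E'
from h import *
def est(side_pt,scene_pt):
    s=read_state();e=s["eef_pos"];yaw=s["tool_rot"][2]
    ax=np.array([np.cos(yaw),np.sin(yaw),0]);ay=np.array([np.sin(yaw),-np.cos(yaw),0])
    p,g=tri(ray("side",*side_pt),ray("scene",*scene_pt));w=p-e
    print(p.round(1),"gap",round(g,1),"toolx",round(w@ax,1),"y",round(w@ay,1),"up",round(w[2],1))
E
python3 - <<'E'
from est import *
est((336,133),(220.5,143.5))   # rear +y foot corner
est((349,137.5),(226,141))     # front +y foot corner
est((343.5,107),(222.5,106))   # rear +y shoulder
E
```

```text
[ 486.9 -224.5  302.9] gap 1.6 toolx -29.5 y 18.1 up -113.5
[ 453.2 -233.1  287.4] gap 20.5 toolx 4.8 y 12.2 up -129.0
[ 466.9 -209.4  423.7] gap 3.6 toolx -10.8 y 34.7 up 7.3
```

```bash
python3 - <<'E'
from h import *
a=cv2.imread("pics/m_side.png");b=cv2.imread("pics/m_scene.png")
cv2.imwrite("pics/v9.png",np.hstack([cv2.resize(a[70:160,310:390],None,fx=5,fy=5,interpolation=cv2.INTER_CUBIC),cv2.resize(b[70:160,170:250],None,fx=5,fy=5,interpolation=cv2.INTER_CUBIC)]))
E
```

View pics/v9.png

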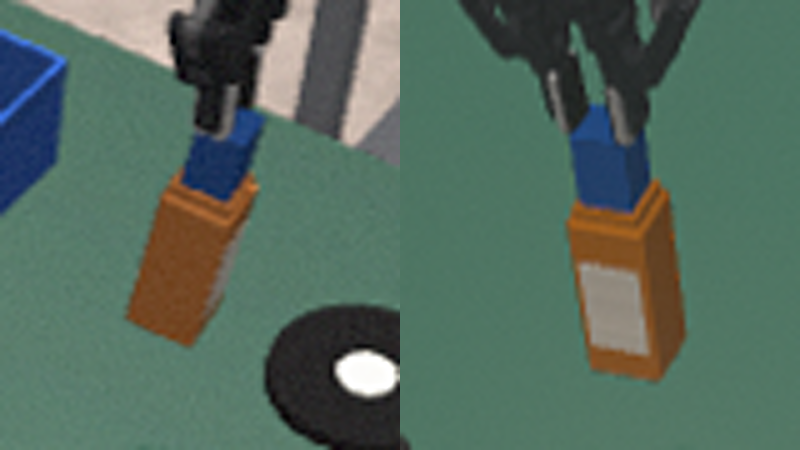

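```bash
python3 - <<'E'
from est import *
from yf import face
est((335.4,134.4),(221.6,146));est((344.4,106),(219,116));est((348,139.2),(227,137.6))
s=read_state();e=s["eef_pos"];yaw=s["tool_rot"][2]
r=face([(335.4,134.4),(348,139.2),(356.4,114.4),(344.4,106)],e,yaw,22);print(r)
for a,b in((1,2),(0,3)): d=r[b]-r[a];print("lean",np.degrees(np.arctan2(*d)),np.linalg.norm(d))
d=r[1]-r[0];print(np.degrees(np.arctan2(-d[1],d[0])),np.linalg.norm(d))
E
```

```text
[ 488.1 -222.5  296.6] gap 4.6 toolx -30.9 y 20.1 up -119.8
[ 476.6 -223.8  403.3] gap 14.6 toolx -19.3 y 19.7 up -13.1
[ 449.4 -227.2  293.2] gap 9.1 toolx 8.1 y 18.4 up -123.2
[[ -28.8 -114.8]
 [  11.9 -113.6]
 [  23.7  -14.3]
 [ -14.4   -1.8]]
lean 6.776782830353415 99.99864999088737
lean 7.26226642928607 113.91382707994671
-1.6888211972763327 40.717686574755206
```

The bottle now hangs nearly upright. The foot edge measures within a few degrees of level, and the foot is about 120 mm below the TCP. Next I'll refine the pan centre from the wrist view.

```bash
python3 - <<'E'
from h import *
s=read_state();im=get_image("wrist");cv2.imwrite("pics/w10.png",im);print(s["eef_pos"],s["tool_rot"])
np.save("s10.npy",np.r_[s["eef_pos"],s["tool_rot"]])
g=cv2.cvtColor(cv2.imread("pics/a_side.png"),cv2.COLOR_BGR2GRAY)
p=np.array([(609,37),(727,129),(618,204),(507,112)],np.float32);p=((p+.5)/3.5-.5+[165,150]).astype(np.float32)
q=cv2.cornerSubPix(g,p[:,None].copy(),(3,3),(-1,-1),(3,30,.01))[:,0]
P=[plane(ray("side",*x),66) for x in q];print((q-p).round(1).tolist(),np.round(P,1).tolist(),sum(P)/4,[np.linalg.norm(P[i]-P[i-1]).round(1) for i in range(4)])
E
```

```text
[ 458.89876946 -244.89185054  416.38482078] [ 3.13412843 -0.02685581 -3.06219198]
[[-0.5, -0.8999999761581421], [-0.5, 0.10000000149011612], [0.10000000149011612, 1.399999976158142], [0.0, 0.0]] [[523.7, -348.4, 66.0], [369.1, -307.3, 66.0], [402.0, -165.6, 66.0], [547.8, -204.0, 66.0]] [ 460.6951727  -256.32545892   66.        ] [np.float64(146.3), np.float64(160.0), np.float64(145.4), np.float64(150.8)]
```

View pics/w10.png

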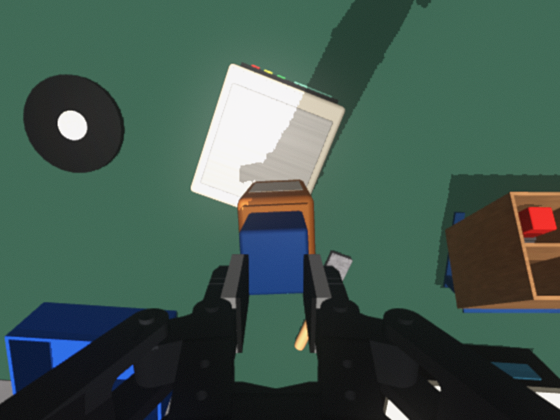

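```bash
python3 - <<'E'
from h import *
a=np.load("s10.npy");s=dict(eef_pos=a[:3],tool_rot=a[3:])
P=[plane(ray("wrist",*p,s),66) for p in[(234,83),(333,122),(203,184)]]
for p in P: print(p.round(1))
print(np.linalg.norm(P[0]-P[1]),np.linalg.norm(P[0]-P[2]),(P[1]+P[2])/2)
s=read_state();print(s["eef_pos"],s["qd"].round(3),s["clock"])
E
```

```text
[ 368.2 -306.7   66. ]
[ 409.1 -165.2   66. ]
[ 513.1 -345.2   66. ]
147.28044851532647 149.88560650130788 [ 461.11617404 -255.23399805   66.        ]
[ 458.53899124 -244.40512601  416.10387604] [-0.006 -0.002  0.     0.01   0.007  0.009  0.002] 8.1
```

```bash
cat > go.py <<'E'
from h import *
from scipy.spatial.transform import Rotation as R
import sys
s=read_state();t=np.array([float(x) for x in sys.argv[1:4]])
print(s["eef_pos"],s["tool_rot"],"shift mm",(R.from_euler('xyz',s["tool_rot"]).inv().apply(t-s["eef_pos"])).round(1))
E
python3 go.py 450 -254.5 260
```

```text
[ 458.53899124 -244.40512601  416.10387604] [ 3.13373445 -0.02803219 -3.06125803] shift mm [  4.9 -10.6 156.2]
```

Call:
{"name": "move_arm", "arguments": {"series": [[[0.002, -0.003, 0.015], 0], [[0.003, -0.006, 0.035], 0], [[0.004, -0.009, 0.06], 0], [[0.005, -0.011, 0.085], 0], [[0.005, -0.011, 0.11], 0]]}}

```text
clock: 8.72
eef_pos: [451.0, -253.8, 304.8]
tool_rot: [3.133, -0.029, -3.06]
force: [0.8, -0.8, -3.8]
width: 23.4
```

```bash
python3 go.py 450 -254.5 225
```

```text
[ 450.99948718 -253.82989151  304.81693974] [ 3.13291209 -0.02869618 -3.05956159] shift mm [-1.2 -1.3 79.8]
```

Call:
{"name": "move_arm", "arguments": {"series": [[[-0.001, -0.001, 0.025], 0], [[-0.001, -0.001, 0.048], 0], [[-0.001, -0.001, 0.066], 0], [[-0.001, -0.001, 0.075], 0], [[-0.001, -0.001, 0.08], 0]]}}

```text
clock: 9.35
eef_pos: [449.9, -253.5, 224.4]
tool_rot: [3.132, -0.029, -3.058]
force: [-0.2, 0.1, -3.5]
width: 23.6
```

```bash
sed -i 's/print(n,x0,y0)/print(n,x0,y0);cv2.imwrite(f"pics\/z_{n}.png",cv2.resize(i[y0:y0+80,x0-8:x0+72],None,fx=5,fy=5,interpolation=cv2.INTER_CUBIC))/; s/^    for r,k.*$//' mask.py; python3 mask.py; python3 -c "
import cv2,numpy as np
cv2.imwrite('pics/v11.png',np.hstack([cv2.imread('pics/z_side.png'),cv2.imread('pics/z_scene.png')]))"
```

```text
[ 449.85836384 -253.4874761   224.42370621] [ 3.13242528 -0.02886968 -3.05836833] [-0.16725708  0.08754228 -3.47939591] 23.642689582006476 9.35
side 314 129
scene 190 127
```

View pics/v11.png

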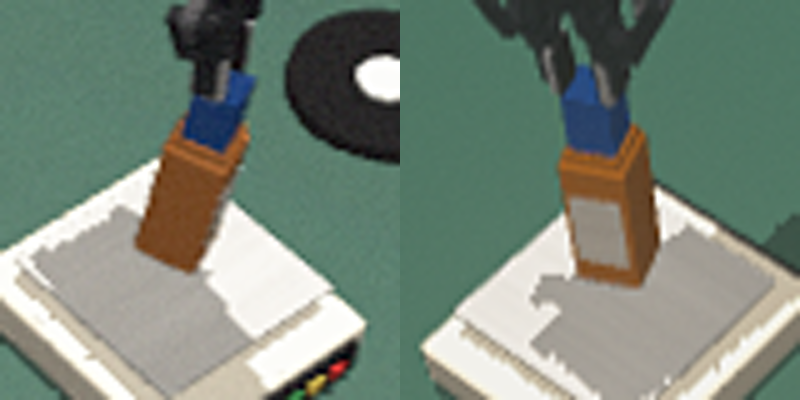

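```bash
python3 - <<'E'
from est import *
from yf import face
est((333,178.2),(229.6,184.2));est((345,183.4),(233.4,176.6))
s=read_state();e=s["eef_pos"];yaw=s["tool_rot"][2]
r=face([(333,178.2),(345,183.4),(340.4,156)],e,yaw,22);print(r)
for z in (90,100,110): print(z,[plane(ray("scene",*p),z).round(1) for p in[(218,181.4),(229.6,184.2),(233.4,176.6)]])
# vertical check in both views: image direction of world vertical at bottle
for n in("side","scene"):
    c=camera_model(n);f=210/np.tan(np.radians(c["fov_y"])/2);M=np.linalg.inv(np.array(c["pose"]))
    u=[(lambda q:q[:2]/q[2]*f)(M@np.array([480,-232,z,1])) for z in(105,205)];print(n,(u[1]-u[0]).round(1))
E
```

```text
[ 476.8 -227.1  107.4] gap 3.5 toolx -29.0 y 24.4 up -117.3
[ 437.2 -235.7   98.4] gap 7.4 toolx 11.1 y 19.2 up -126.3
[[ -28.8 -117.6]
 [  14.2 -117.6]
 [ -15.8   -8.1]]
90 [array([ 470.2, -273. ,   90. ]), array([ 466.5, -233.2,   90. ]), array([ 433.9, -235.6,   90. ])]
100 [array([ 476.7, -268.1,  100. ]), array([ 473. , -228.7,  100. ]), array([ 440.7, -231.1,  100. ])]
110 [array([ 483.2, -263.3,  110. ]), array([ 479.6, -224.1,  110. ]), array([ 447.6, -226.5,  110. ])]
side [  3.2 -21.6]
scene [ -4.  -20.7]
```

The lean is about 6–8°, well inside the 16° tipping angle, and the foot centre is near (459,-253). The first contact edge will sit where it tends to level the bottle. I'll lower in small steps, watching the force.

Call:
{"name": "move_arm", "arguments": {"series": [[[-0.002, -0.002, 0.008], 0], [[-0.002, -0.002, 0.016], 0], [[-0.002, -0.002, 0.022], 0], [[-0.002, -0.002, 0.026], 0], [[-0.002, -0.002, 0.028], 0]]}}

```text
clock: 10.07
eef_pos: [451.1, -255.5, 196.3]
tool_rot: [3.133, -0.029, -3.059]
force: [-0.4, 0.9, -3.9]
width: 23.5
```

Call:
{"name": "move_arm", "arguments": {"series": [[[0, 0, 0.001], 0], [[0, 0, 0.002], 0], [[0, 0, 0.002], 0]]}}

```text
clock: 10.45
eef_pos: [451.0, -255.5, 194.4]
tool_rot: [3.133, -0.029, -3.059]
force: [-0.5, 0.6, -3.1]
width: 23.5
```

Call:
{"name": "move_arm", "arguments": {"series": [[[0, 0, 0.001], 0], [[0, 0, 0.002], 0], [[0, 0, 0.002], 0]]}}

```text
clock: 10.82
eef_pos: [450.9, -255.4, 192.3]
tool_rot: [3.132, -0.029, -3.059]
force: [-0.0, -0.2, -3.3]
width: 23.6
```

Call:
{"name": "move_arm", "arguments": {"series": [[[0, 0, 0.001], 0], [[0, 0, 0.002], 0], [[0, 0, 0.002], 0]]}}

```text
clock: 11.2
eef_pos: [450.8, -255.4, 190.2]
tool_rot: [3.132, -0.029, -3.059]
force: [0.0, 0.2, -3.2]
width: 23.5
```

Call:
{"name": "move_arm", "arguments": {"series": [[[0, 0, 0.001], 0], [[0, 0, 0.002], 0], [[0, 0, 0.002], 0]]}}

```text
clock: 11.58
eef_pos: [451.1, -255.3, 188.4]
tool_rot: [3.133, -0.029, -3.059]
force: [0.6, 0.7, -1.8]
width: 23.5
```

Call:
{"name": "move_arm", "arguments": {"series": [[[0, 0, 0.001], 0], [[0, 0, 0.002], 0], [[0, 0, 0.002], 0]]}}

```text
clock: 11.95
eef_pos: [451.4, -255.4, 186.7]
tool_rot: [3.133, -0.028, -3.059]
force: [0.5, 0.3, 1.7]
width: 23.5
```

Call:
{"name": "move_arm", "arguments": {"series": [[[0, 0, 0.001], 0], [[0, 0, 0.0015], 0], [[0, 0, 0.0015], 0]]}}

```text
clock: 12.32
eef_pos: [451.7, -255.4, 185.5]
tool_rot: [3.133, -0.027, -3.059]
force: [-0.1, 0.3, 4.1]
width: 23.7
```

```bash
python3 mask.py; python3 - <<'E'
import cv2,numpy as np
for n in("side","scene"):
    i=cv2.imread(f"pics/z_{n}.png");h=cv2.cvtColor(i,cv2.COLOR_BGR2HSV)
    m=cv2.inRange(h,(6,150,40),(18,255,255))
    for r in m[100:320:10,100:300:4]: print("".join("#" if v else "." for v in r))
E
```

```text
[ 451.71033715 -255.40657788  185.48556615] [ 3.13316865 -0.02714108 -3.05871074] [-0.10702964  0.28293789  4.1265224 ] 23.676677396951717 12.325
side 312 136
scene 191 135
..................................................
..................................................
..................................................
..................................................
....................#..............##.............
..................#######........####.............
.................#############..####..............
.................##################...............
................#################.................
...............#################..................
..............#################...................
.............################.....................
.............###############......................
............################......................
...........################.......................
...........###############........................
................##########........................
.......................#..........................
.........
[... 616 characters left out ...]
...################.####.............
.................####################.............
...........................########.##............
...............................#####.##...........
...............................####..##...........
................................####..#...........
................................###..##...........
.................................##..#............
....................#............####.............
.....................###############..............
................................#.#...............
..................................................
..................................................
..................................................
```

The pan carries about 7 N and the lean has dropped to about 5°. I'll ease off 1.5 mm, then open the fingers.

Call:
{"name": "move_arm", "arguments": {"series": [[[0, 0, -0.001], 0], [[0, 0, -0.0015], 0], [[0, 0, -0.0015], 0]]}}

```text
clock: 12.8
eef_pos: [451.4, -255.4, 186.8]
tool_rot: [3.133, -0.028, -3.059]
force: [0.4, 1.2, 2.0]
width: 23.6
```

Call:
{"name": "move_arm", "arguments": {"series": [[[0, 0, 0], 0], [[0, 0, 0], 0], [[0, 0, 0], 0], [[0, 0, 0], 0]], "claw": 0.55}}

```text
clock: 13.3
eef_pos: [451.3, -255.5, 186.7]
tool_rot: [3.133, -0.028, -3.059]
force: [0.5, -0.4, -0.1]
width: 47.0
```

```bash
python3 mask.py; python3 -c "
import cv2,numpy as np
cv2.imwrite('pics/v12.png',np.hstack([cv2.imread('pics/z_side.png'),cv2.imread('pics/z_scene.png')]))
for n in('side','scene'):
    i=cv2.imread(f'pics/z_{n}.png');h=cv2.cvtColor(i,cv2.COLOR_BGR2HSV)
    m=cv2.inRange(h,(6,150,40),(18,255,255))
    for r in m[100:320:10,100:300:4]: print(''.join('#' if v else '.' for v in r))"
```

```text
[ 451.33575376 -255.45961695  186.69982948] [ 3.13293583 -0.02794417 -3.05885582] [ 0.4858163  -0.40745412 -0.10071638] 47.0198205473406 13.3
side 312 136
scene 191 135
..................................................
..................................................
..................................................
.................................#................
...............................####...............
...............########.......####................
..............####################................
..............##################..................
.............#################....................
.............################.....................
............################......................
............###############.......................
............###############.......................
...........################.......................
...........###############........................
...........################.......................
................#########.........................
.......................#..........................
.............
[... 612 characters left out ...]
..##################..##.............
................################...##.............
.................###############..#.#.............
............................####.#..##............
...............................##....##...........
...............................##.....#...........
................................#.....#...........
................................##...#............
.................................##.#.............
.....................######......###..............
...............................####...............
..................................................
..................................................
..................................................
```

Released: the force is 0, the foot stayed put and the edge slope now matches vertical. I'll back straight up.

Call:
{"name": "move_arm", "arguments": {"series": [[[0, 0, -0.005], 0], [[0, 0, -0.015], 0], [[0, 0, -0.03], 0], [[0, 0, -0.05], 0], [[0, 0, -0.08], 0]]}}

```text
clock: 14.02
eef_pos: [453.4, -255.8, 268.0]
tool_rot: [3.133, -0.028, -3.059]
force: [-0.2, -0.5, -0.0]
width: 47.3
```

Call:
{"name": "move_arm", "arguments": {"series": [[[0, 0, -0.03], 0], [[0, 0, -0.06], 0], [[0.0, 0.02, -0.1], 0], [[0, 0.05, -0.12], 0], [[0, 0.05, -0.12], 0]]}}

```text
clock: 14.65
eef_pos: [454.0, -204.6, 391.5]
tool_rot: [3.134, -0.023, -3.055]
force: [0.1, 0.3, -0.3]
width: 46.7
```

```bash
python3 - <<'E'
from h import *
s=read_state();print(s["eef_pos"],s["clock"])
a=get_image("side");b=get_image("scene")
cv2.imwrite("pics/v12.png",np.hstack([cv2.resize(a[120:240,160:400],(400,200)),cv2.resize(a[130:220,300:400],(400,360),interpolation=cv2.INTER_CUBIC)[:200*0+360]]) if 0 else np.hstack([cv2.resize(a[110:310,165:365],(400,400)),cv2.resize(b[120:220,170:270],(400,400),interpolation=cv2.INTER_CUBIC)]))
E
```

```text
[ 454.01630915 -204.64287777  391.47656103] 14.65
```

View pics/v12.png

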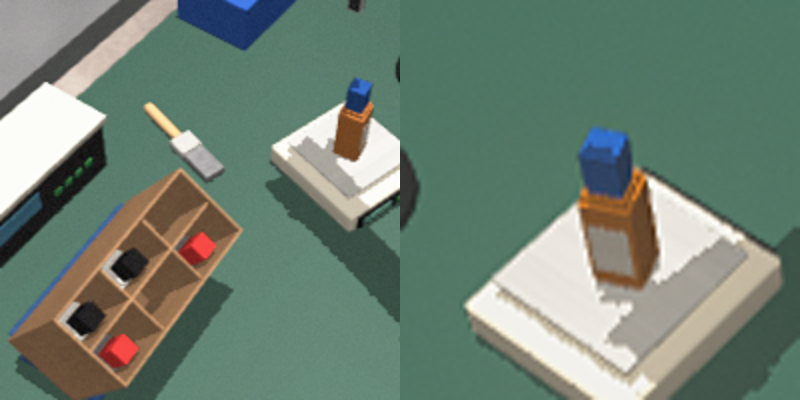

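```bash
python3 - <<'E'
from h import *
P=[plane(ray("scene",170+u/4,120+v/4),65) for u,v in[(190,275),(242,288),(258,250)]]
print(np.round(P,1),(P[0]+P[2])/2,[np.linalg.norm(P[1]-P[i]) for i in(0,2)])
i=cv2.imread("pics/a_scene.png")
h=cv2.cvtColor(get_image("scene"),cv2.COLOR_BGR2HSV)
m=cv2.inRange(h,(105,120,40),(130,255,255))[140:180,200:260];c=cv2.moments(m,True)
print("cap centroid at z~190",plane(ray("scene",200+c["m10"]/c["m00"],140+c["m01"]/c["m00"]),193))
E
```

```text
[[ 481.7 -272.8   65. ]
 [ 477.7 -227.6   65. ]
 [ 437.8 -232.7   65. ]] [ 459.74997907 -252.73350671   65.        ] [np.float64(45.41014045597814), np.float64(40.2277075821276)]
cap centroid at z~190 [ 460.10345698 -253.27072555  193.        ]
```

The foot centre is at about (460,-253) and the cap centroid above it at about (460,-253). That means it's upright and within about 3 mm of the pan centre (461,-255.5), so I'm handing in.

```bash
python3 -c "
from cell import *
print(finish_job())"
```

```text
the job is handed in; nothing more can be done
None
```

The amber flux bottle stands upright near the middle of the scale's pan, released, with the arm clear of it. I handed the job in at about 15 s on the robot's clock.

- **How it went:** I gripped the bottle by its blue cap and drew it out along the carton's depth axis. The force between draw steps stayed near the bottle's own weight. It then pivoted from its 35° lean towards plumb as I bobbed the arm on the way to the scale. I lowered it in 1 mm steps to at most about 7–8 N on the pan and eased off before opening the fingers.
- **Final position:** the foot and the cap both measure about (460, -253), against a pan centre of about (461, -255.5). That is about 3 mm off centre. The wrist force read zero after release.
- **The rest of the bench:** the last picture shows both white and both grey bottles in their cells and the brush in place. I did not check the reel, board tray, screwdriver and cup again at the end, but the arm did not go near them.
- **Readings that disagreed:**
  - While the bottle hung in the grip, different edges gave leans of roughly 2–8°. It settled flat on release.
  - The finger opening read 24–26 mm on a 30 mm cap, although the pictures showed both pads on the cap.

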